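# Roll the steel roller onto the yellow line

### The arm

A 7-joint arm with a two-finger parallel gripper is mounted at the origin on the work surface. World frame = base frame: x ahead of the robot, y to its left, z up, the work surface at z = 0. Lengths are in mm, angles in rad, forces in N, time in s.
With the tool pointing down it reaches from about 400 to 875 mm from the base axis. Payload 6.5 kg.
Tool frame: the origin (TCP) lies between the finger pads; the fingertips stand 11 mm ahead of it and the grasp point (between the pads) lies 8 mm behind it; z points along the fingers, x is the direction in which the jaws open and shut, and the axes are right-handed (so a half turn about z gives the same grasp; the last joint's range is limited). The gripper opens to 88 mm and grips with 3 to 60 N. Pads are 18 mm wide; open, the fingers measure 123 mm over their backs; the gripper's body (75 mm by 187 mm) begins 45 mm behind the grasp point.
Start: joints at [-1.277, 0.536, -0.004, 1.538, 0.003, 1.067, -0.071], TCP at [228.851, 608.373, 249.716] pointing down, gripper open.
Joint ranges: [-2.7, 2.7], [-0.37, 2.16], [-1.27, 1.26], [0.24, 2.4], [-1.31, 4.45], [0.19, 1.91], [-2.76, 2.76]. Speed limits (rad/s): [2.39, 2.39, 3.14, 3.14, 3.14, 3.14, 3.14].

### API

Orientations are given as a 3x3 rotation matrix whose columns are the frame's x, y, z axes.
In Python, from bench import bot gives the robot as it stands.
- The arm moves only by the tool apply_moves, never from a script. Its argument "plan" is a list of rows, each an object with "offset": the shift along the world's x, y, z in m, a list of three; "delta_rot": the turn, a rotation vector about the world's x, y, z in degrees, a list of three; "gripper": the closure, from -1 (fully open) to 1 (shut). In form: [{"offset": [dx, dy, dz], "delta_rot": [rx, ry, rz], "gripper": gripper}, ...]. A call has exactly 5 rows; each row shifts and turns the commanded pose from where the row before left it; what a row does not reach is not made up. A row lasts 1/10 s, in which the tool goes at most 50 mm and 8.59 degrees, less where a joint would pass 70% of its speed; a pose out of reach is approached as far as the arm can. A call is refused whole if a number of a shift passes 0.05 or a number of a turn 8.59, either way. A call with a gripper value outside its range is refused whole. The fingers move at their own pace and stop on an object; "squeeze" is the grip in N (left out, the last holds). Time passes only in rows, so rows that do not move let the fingers close, or fill a call up. It gives the time, the measured TCP pose, the force and the opening at its end, in the units of the state.
- bot.get_state(): the state, without advancing time (a new reading comes with each control period).
- bot.grab_frame(name): name is "scene" or "side" or "wrist"; returns a dict with "image" (420x560x3 uint8, red, green, blue), "z_map" (420x560 float32, mm along the optical axis (not along the pixel's ray), 0 where there is no reading), "mtx" (3x3 intrinsics, pixels), "R" (3x3) and "t" (3): a world point X has camera coordinates R X + t; the wrist camera has in their place "tool_from_camera" (4x4, takes a point from camera to tool coordinates, whose origin is the TCP and whose axes are the tool frame's). Camera axes: x right, y down, z forward; pixel columns grow to the right and rows downward; lengths in mm; the calibration is good to about 2 mm. A picture is of the moment at which its call begins: read the wrist's pose just before it.
- bot.close_job(): hands the job in, once; it reports no verdict.
Trained networks look in a picture, given as the dict that the camera call returned (one of the last four; its "shot" number tells which), for a name from the list of things; names that differ only in an ending like _2 or _b are one class to them, and where a whole thing is asked for, a point or a joint stands for the part that bears it (a point fixed in the world has none). Each returns a list of dicts, best first, with "confidence" (0 to 1); they miss things now and then, are a little off and sometimes report something else, mostly with a low value. They report only what shows in the picture. A call takes as long as a camera call. They do not tell look-alikes from the thing itself.
- bot.recognise(picture, query): "bbox" ([centre column, centre row, width, height] in pixels, round what is visible of it).
- bot.masks_of(picture, query): "mask" (420x560 bool, what is visible of it) and "bbox" ([centre column, centre row, width, height] in pixels, round what is visible of it).
- bot.place_of(picture, query): "uv" ([column, row] in pixels: a listed point, or the origin of a listed thing).
The state is a dict: "time_s": time; "joint_positions": joint angles; "dq": joint speeds; "joint_torque": joint torques, N m; "position": TCP position; "tcp_rot": TCP orientation; "wrist_force": force on the tool from outside, world axes, zero at the start; "ft_torque": the same for the moment, N m; "grip_width": opening from 0.0 (shut) to 1.0 (fully open).
Only numpy, scipy, OpenCV 4.12 (cv2) and the standard library are available. Lean on these libraries where they do the work, as an engineer would, in place of code of your own. Each camera call takes 0.05 s, during which the arm holds its last target.

### The job

Using a fingertip on its upper side, roll the lying steel roller across the black rubber mat until it rests squarely on the yellow line (not the white one), ready for a plate to be set down on it. Only push it so that it turns over as it goes: do not pinch, lift or carry it, leave the pin, angle, screwdriver and bin where they are, and finish with the robot clear of everything.

Things in the scene. Friction and masses are not known exactly. Their poses are not given: they have to be found in the camera images.
- roller: Solid steel cylinder, 32 mm diameter, 100 mm long, about 0.6 kg, lying on the black mat between the lines, parallel to them within 3 degrees. Origin at its centre, 16 mm above the mat; x is the cylinder's axis; y and z turn as it rolls. A thin blue stripe (its +z side) faces up at the start. The soft mat drags: pushed slowly, it stops within a few mm when let go.
- yellow_line: Target: yellow line painted on the mat, 170 mm long, 12 mm wide, flat. Origin at its centre on the mat's top; x along the line, y across it, z up. It lies 90 mm from the mat's middle on either side (the white line is opposite), so the roller must travel 60 to 120 mm.
- white_line: White painted line, the same size, parallel to the yellow one, 180 mm from it. Not the target. Origin at its centre on the mat's top; x along the line.
- plate: Aluminium plate, 290 (its x) by 380 (y) by 8 mm, fixed to the bench; on its middle a black rubber mat, 200 (x) by 300 (y) by 3 mm, whose top is 11 mm above the bench. Origin at the centre of the underside, at bench height. Lines and roller lie along its x; the roller rolls along its y.
- pin: Bystander: loose brass pin standing upright on the plate's rim nearest the robot, 20 mm in diameter, 50 mm tall. Origin at the centre of its foot.
- angle: Bystander: loose piece of aluminium angle on the plate's rim farthest from the robot, 80 mm long, legs 30 mm, one leg flat and one upright. Origin at the centre of its underside.
- screwdriver: Bystander: loose screwdriver with a blue handle, about 200 mm long, lying on the bench beside the plate on the right (-y). Origin near its middle, underneath; lies along its x.
- bin: Bystander: loose blue open bin, 150 by 110 mm, 60 mm tall, on the bench beside the plate on the left (+y). Origin at the centre of its underside.
Things that resemble listed ones, but are neither listed nor needed, are in the scene too. What is shaped like the roller but purple is not meant.

How it is judged (in metres and radians):
On the way:
1. the roller turns over as it goes: its blue stripe comes round to the lower half (angle between roller's own z axis and vertical above 1.6 rad), for 0.05 s.
At the end, for the whole second after the job is handed in: The roller lies at rest on the mat over the yellow line: its middle within 6 mm of the line's centre line and 35 mm of the line's middle lengthwise, parallel to it within 0.12 rad; pin, angle, screwdriver and bin within 10 mm of where they stood (y of roller in the frame of yellow_line between -0.006 and 0.006 m and x of roller in the frame of yellow_line between -0.035 and 0.035 m and angle between the x axis of roller and the x axis of yellow_line, either way round below 0.12 rad and height (world z) of roller between 0.024 and 0.03 m and linear speed of roller below 0.005 m/s and angular speed of roller below 0.3 rad/s and distance of each of pin, angle, screwdriver, bin from where it was at the start of the episode below 0.01 m); the robot touches nothing.
It fails at once if the roller is lifted (more than 8 mm off the mat) (height (world z) of roller above 0.035 m).
It fails at once if the pin, angle, screwdriver or bin is moved by more than 10 mm (distance of any of pin, angle, screwdriver, bin from where it was at the start of the episode above 0.01 m).
It fails at once if the pin is tipped (angle between pin's own z axis and vertical above 0.3 rad).
It also fails if it takes over 64 s, if anything falls off the work surface, if the arm or the gripper's body presses on something with over 40 N, if the wrist force passes 120 N, or if a joint passes its speed limit or range.

## Working session

There is one attempt and no reset: what is moved stays moved. The work goes in short steps, Python scripts to look and compute and a tool call to move; the robot and the scene stay as the last step left them, time stands still between calls to the robot, and variables do not carry over. Pictures are saved under pics/ and viewed, and the job is handed in when it is done.

Besides the shell and the picture viewer there is one more tool, called after "Request:" as name(argument=value, ...), one argument or row to a line, values as JSON. apply_moves: Moves the arm, as the interface text tells. Its arguments: {"type":"object","properties":{"plan":{"type":"array"},"squeeze":{"type":"number"}},"required":["plan"]}

```bash
mkdir -p pics; python3 - <<'E'
from bench import bot
import cv2,numpy as np
s=bot.get_state();print(s['time_s'],s['position'],s['tcp_rot'],s['wrist_force'],s['grip_width'])
for n in ['scene','side']:
    f=bot.grab_frame(n);cv2.imwrite(f'pics/{n}0.png',f['image'][:,:,::-1])
    np.savez(f'{n}0.npz',**{k:f[k] for k in ['image','z_map','mtx','R','t']})
    print(n,f['mtx'].tolist(),f['R'].tolist(),f['t'])
    for q in ['roller','yellow_line','white_line','pin','angle','screwdriver','bin','plate']:
        print(q,[(np.round(d['uv']),round(d['confidence'],2)) for d in bot.place_of(f,q)])
print(bot.get_state()['time_s'])
E
```

```text
0.0 [228.64679358 607.83478147 248.86372305] [[ 3.51979891e-01  9.36007430e-01 -4.97414739e-04]
 [ 9.36006040e-01 -3.51980227e-01 -1.61619416e-03]
 [-1.68784989e-03  1.03284642e-04 -9.99998570e-01]] [-0.32540454 -0.01383887  0.34397187] 1.0000745894715528
scene [[466.91153857364975, 0.0, 279.38839757700333], [0.0, 466.91153857364975, 209.98813263016967], [0.0, 0.0, 1.0]] [[0.11064463430057674, 0.9937748385370822, -0.01301288557884474], [0.6838650803115072, -0.08562774768982734, -0.7245663811936787], [-0.7211701025632078, 0.0712703242322058, -0.6890821605968397]] [ -83.23757151 -381.6801077  1481.78749556]
roller [(array([334., 292.]), 0.97), (array([268., 198.]), 0.8)]
yellow_line [(array([218., 213.]), 0.75)]
white_line [(array([302., 203.]), 0.75)]
pin [(array([279., 170.]), 0.73)]
angle [(array([242., 256.]), 0.88)]
screwdriver [(array([151., 213.]), 0.77)]
bin [(array([395., 199.]), 0.79), (array([302., 202.]), 0.72)]
plate [(array([150., 212.]), 0.69)]
side [[501.5986236655715, 0.0, 274.3768213409994], [0.0, 501.5986236655715, 212.278887773144], [0.0, 0.0, 1.0]] [[-0.9858947525662075, -0.16727486941431902, 0.005536688977987592], [-0.13501767505463796, 0.7753556007890041, -0.6169229447410454], [0.09890280221134606, -0.6089686448311974, -0.7870040821540879]] [ 599.16367843   86.57232894 1065.3791484 ]
roller [(array([170., 232.]), 0.94), (array([299., 209.]), 0.89), (array([321., 137.]), 0.57)]
yellow_line [(array([301., 177.]), 0.79), (array([348., 236.]), 0.59)]
white_line [(array([287., 242.]), 0.6)]
pin [(array([348., 236.]), 0.71)]
angle [(array([246., 181.]), 0.76)]
screwdriver []
bin [(array([274., 335.]), 0.58)]
plate [(array([294., 213.]), 0.73)]
0.9
```

View pics/scene0.png

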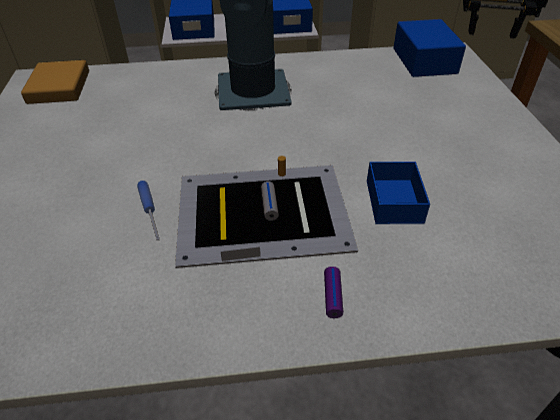

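View pics/side0.png

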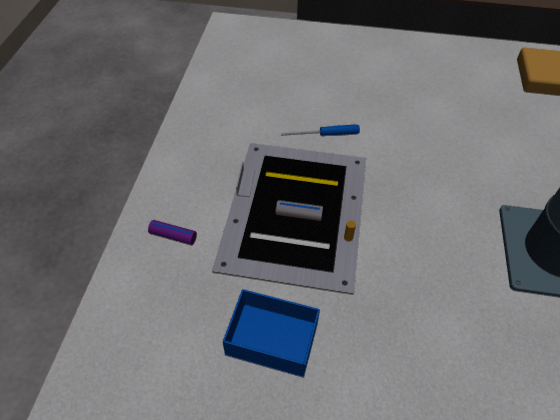

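The scene view shows the steel roller with its blue stripe on the mat at (269,200), side view (299,210). The purple look-alike lies off the plate at (334,292), side view (172,232). The yellow line (target) is at (222,213) and the white one at (302,207). The pin is at (282,165), the angle at (240,254), the bin at (398,192) and the screwdriver at (148,208). I choose the grey roller on the mat, and will measure it and check a crop.

```bash
cat > h.py <<'E'
import numpy as np,cv2
def ray_plane(f,uv,z):
    uv=np.atleast_2d(uv).astype(float);d=np.c_[uv,np.ones(len(uv))]@np.linalg.inv(f['mtx']).T
    R=f['R'];o=-R.T@f['t'];w=d@R
    return o+w*((z-o[2])/w[:,2])[:,None]
def cloud(f):
    v,u=np.mgrid[0:420,0:560];z=f['z_map'];d=np.stack([u,v,np.ones_like(u)],-1)@np.linalg.inv(f['mtx']).T*z[...,None]
    return (d-f['t'])@f['R']
def big(m):
    n,l,s,c=cv2.connectedComponentsWithStats(m.astype(np.uint8));i=1+np.argmax(s[1:,4]);return l==i
def line(f,m,z):
    v,u=np.nonzero(m);P=ray_plane(f,np.c_[u,v],z)[:,:2];(c,sz,a)=cv2.minAreaRect(P.astype(np.float32))
    mu=P.mean(0);w=np.linalg.svd(P-mu,full_matrices=False)[2][0];w=w*np.sign(w[0]+1e-9)
    return np.array(c),mu,w,np.degrees(np.arctan2(w[1],w[0])),sz
E
python3 - <<'E'
from h import *
for n in ['scene','side']:
    f=dict(np.load(f'{n}0.npz'));im=f['image'];hsv=cv2.cvtColor(im,cv2.COLOR_RGB2HSV).astype(int);C=cloud(f)
    H,S,V=hsv[...,0],hsv[...,1],hsv[...,2]
    P=C; on=(P[...,0]>400)&(P[...,0]<800)&(P[...,1]>-250)&(P[...,1]<250)
    reg=np.zeros((420,560),bool)
    if n=='scene': reg[178:245,195:330]=1
    else: reg[160:265,245:345]=1
    y=big(reg&(H>18)&(H<35)&(S>150)&(V>80))
    ro=np.zeros_like(reg)
    if n=='scene': ro[175:225,255:285]=1; wr=np.zeros_like(reg);wr[178:236,290:312]=1
    else: ro[195:225,270:328]=1;wr=np.zeros_like(reg);wr[230:252,245:335]=1
    w=big(wr&(S<60)&(V>120))
    for nm,m in(('yel',y),('wht',w)):
        c,mu,d,a,sz=line(f,m,11);print(n,nm,m.sum(),c.round(1),mu.round(1),round(a,2),np.round(sz,1), 'depthz',np.median(C[m][:,2]).round(1),np.median(C[m],axis=0).round(1))
    m=big(ro&(V>60)) 
    Q=C[m];Q=Q[(Q[:,2]>14)&(Q[:,2]<50)]
    top=Q[Q[:,2]>np.percentile(Q[:,2],50)]
    mu=Q.mean(0);e=np.linalg.svd((Q-mu)[:,:2],full_matrices=False)[2][0]
    t=(Q-mu)[:,:2]@e
    print('roller',len(Q),mu.round(1),np.degrees(np.arctan2(e[1],e[0])).round(2),'t',t.min().round(),t.max().round(),'z',np.percentile(Q[:,2],[2,50,98]).round(1))
    from scipy.optimize import least_squares
    def r(p):
        th=p[1];nrm=np.array([-np.sin(th),np.cos(th)]);d=Q[:,:2]@nrm-p[0];return np.hypot(d,Q[:,2]-27-p[2])-16
    th0=np.arctan2(e[1],e[0]); th0=th0 if abs(th0)<1.6 else th0-np.pi*np.sign(th0)
    s=least_squares(r,[mu[:2]@[-np.sin(th0),np.cos(th0)],th0,0],loss='soft_l1',f_scale=2)
    th=s.x[1];ax=np.array([np.cos(th),np.sin(th)]);nr=np.array([-ax[1],ax[0]]);tt=Q[:,:2]@ax
    print(' fit ang',np.degrees(th).round(2),'dz',s.x[2].round(1),'cen',(nr*s.x[0]+ax*(np.percentile(tt,1)+np.percentile(tt,99))/2).round(1),np.percentile(tt,[1,99]).round(1),'res',np.abs(s.fun).mean().round(2))
    mb=big(ro&(H>95)&(H<130)&(S>100));c,mu,d,a,sz=line(f,mb,43);print(' stripe',c.round(1),mu.round(1),a.round(2),np.round(sz,1))
    if n=='scene':b=im[150:270,130:350]
    else:b=im[130:300,210:380]
    cv2.imwrite(f'pics/crop_{n}.png',cv2.resize(b,None,fx=3,fy=3,interpolation=cv2.INTER_CUBIC)[:,:,::-1])
E
```

```text
scene yel 272 [ 561.5 -108.8] [ 566.2 -109. ] -0.33 [ 11.3 171.7] depthz 13.3 [ 570.8 -108.8   13.3]
scene wht 240 [563.4  71.6] [567.4  71.5] -0.39 [ 10.9 168.7] depthz 12.9 [571.   71.1  12.9]
roller 383 [557.7  -2.   41.3] -0.66 t -105.0 48.0 z [32.4 42.4 46.6]
 fit ang -0.15 dz 1.3 cen [551.1  -0.8] [497.9 604.3] res 0.99
 stripe [552.7  -1. ] [553.7  -1.1] -0.26 [ 5.9 88.6]
side yel 309 [ 562.2 -107.9] [ 561.5 -107.9] -0.47 [ 13.4 169. ] depthz 11.4 [ 561.9 -107.4   11.4]
side wht 335 [563.7  72.3] [562.8  72.3] -0.44 [ 11.1 167.5] depthz 11.5 [561.8  72.6  11.5]
roller 551 [552.1   6.5  39. ] 179.31 t -51.0 49.0 z [29.9 39.8 45.4]
 fit ang -0.7 dz -0.0 cen [5.53e+02 1.00e-01] [504.3 601.6] res 1.33
 stripe [553.   0.] [5.528e+02 1.000e-01] -0.14 [ 6.6 85.9]
```

View pics/crop_side.png

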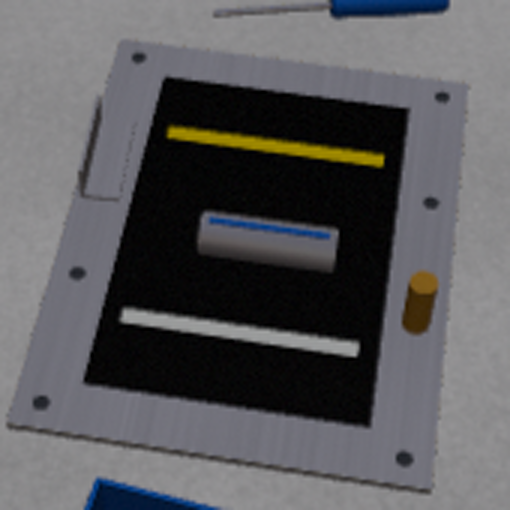

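The crop confirms the grey cylinder with its blue stripe up, lying between the lines and nearer neither. The two cameras agree: roller centre ≈(552.5, -0.3), yellow line ≈(562, -108.3) at about -0.4°. So the travel is 108 mm in -y. I'll close the jaws, turn them along y, and roll it with light strokes on its top.

Request:
apply_moves(
  plan=[
    {"offset": [0.016,-0.029,0],"delta_rot": [0,0,1],"gripper": 1},
    {"offset": [0.016,-0.029,0],"delta_rot": [0,0,1],"gripper": 1},
    {"offset": [0.016,-0.029,0],"delta_rot": [0,0,1],"gripper": 1},
    {"offset": [0.016,-0.029,0],"delta_rot": [0,0,1],"gripper": 1},
    {"offset": [0.016,-0.029,0],"delta_rot": [0,0,1],"gripper": 1},
  ],
  squeeze=10,
)

```text
time_s: 1.4
position: [309.4, 462.2, 249.8]
tcp_rot: [[0.268, 0.963, 0.0], [0.963, -0.268, 0.0], [0.0, 0.0, -1.0]]
wrist_force: [0.6, 0.4, -0.6]
grip_width: 0.569
```

Request:
apply_moves(
  plan=[
    {"offset": [0.016,-0.029,0],"delta_rot": [0,0,1],"gripper": 1},
    {"offset": [0.016,-0.029,0],"delta_rot": [0,0,1],"gripper": 1},
    {"offset": [0.016,-0.029,0],"delta_rot": [0,0,1],"gripper": 1},
    {"offset": [0.016,-0.029,0],"delta_rot": [0,0,1],"gripper": 1},
    {"offset": [0.016,-0.029,0],"delta_rot": [0,0,1],"gripper": 1},
  ],
)

```text
time_s: 1.9
position: [389.5, 317.2, 250.0]
tcp_rot: [[0.183, 0.983, 0.0], [0.983, -0.183, 0.0], [0.0, 0.0, -1.0]]
wrist_force: [0.7, -0.4, -0.2]
grip_width: 0.115
```

Request:
apply_moves(
  plan=[
    {"offset": [0.016,-0.029,0],"delta_rot": [0,0,1],"gripper": 1},
    {"offset": [0.016,-0.029,0],"delta_rot": [0,0,1],"gripper": 1},
    {"offset": [0.016,-0.029,0],"delta_rot": [0,0,1],"gripper": 1},
    {"offset": [0.016,-0.029,0],"delta_rot": [0,0,1],"gripper": 1},
    {"offset": [0.016,-0.029,0],"delta_rot": [0,0,1],"gripper": 1},
  ],
)

```text
time_s: 2.4
position: [469.5, 172.2, 250.0]
tcp_rot: [[0.097, 0.995, 0.001], [0.995, -0.097, 0.0], [0.0, 0.001, -1.0]]
wrist_force: [-0.4, 0.7, 0.4]
grip_width: 0.008
```

Request:
apply_moves(
  plan=[
    {"offset": [0.016,-0.028,0],"delta_rot": [0,0,1],"gripper": 1},
    {"offset": [0.016,-0.028,0],"delta_rot": [0,0,1],"gripper": 1},
    {"offset": [0.016,-0.028,0],"delta_rot": [0,0,1],"gripper": 1},
    {"offset": [0.016,-0.028,0],"delta_rot": [0,0,1],"gripper": 1},
    {"offset": [0.016,-0.028,0],"delta_rot": [0,0,1],"gripper": 1},
  ],
)

```text
time_s: 2.9
position: [549.5, 32.2, 249.9]
tcp_rot: [[0.01, 1.0, 0.0], [1.0, -0.01, 0.0], [0.0, 0.0, -1.0]]
wrist_force: [-0.0, 0.4, 0.4]
grip_width: 0.008
```

Request:
apply_moves(
  plan=[
    {"offset": [0.003,-0.006,-0.035],"delta_rot": [0,0,0.5],"gripper": 1},
    {"offset": [0,-0.006,-0.035],"delta_rot": [0,0,0.3],"gripper": 1},
    {"offset": [0,-0.006,-0.035],"delta_rot": [0,0,0],"gripper": 1},
    {"offset": [0,0,-0.035],"delta_rot": [0,0,0],"gripper": 1},
    {"offset": [0,0,-0.03],"delta_rot": [0,0,0],"gripper": 1},
  ],
)

```text
time_s: 3.4
position: [551.5, 15.1, 78.2]
tcp_rot: [[-0.003, 1.0, -0.0], [1.0, 0.003, -0.0], [-0.0, -0.0, -1.0]]
wrist_force: [-0.2, 0.8, 0.7]
grip_width: 0.004
```

```bash
python3 - <<'E'
from bench import bot
import cv2,numpy as np
f=bot.grab_frame('side');a=f['image'];b=bot.grab_frame('wrist')['image']
cv2.imwrite('pics/side1.png',cv2.resize(a[120:280,200:400],None,fx=3,fy=3)[:,:,::-1]);cv2.imwrite('pics/wrist1.png',b[:,:,::-1])
s=bot.get_state();print(s['time_s'],s['position'],s['wrist_force'])
E
```

```text
3.5 [549.01706547  15.26813971  76.41854842] [-0.61976683 -0.2494466  -0.12901087]
```

View pics/side1.png

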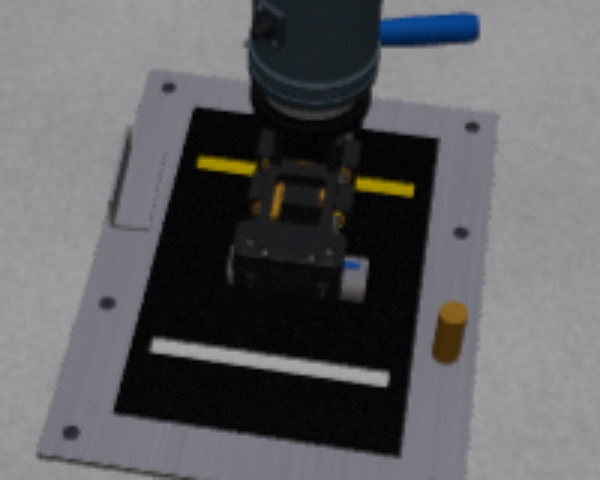

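View pics/wrist1.png

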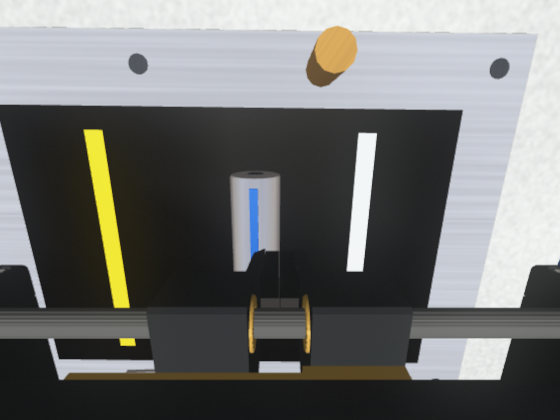

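The side view shows the closed fingertips over the roller's middle. The wrist view has the roller at column 255, the tip at about (262–300, 250), yellow on the left. Next I lower onto the roller's top near its rear half.

Request:
apply_moves(
  plan=[
    {"offset": [0,-0.003,-0.012],"delta_rot": [0,0,0],"gripper": 1},
    {"offset": [0,-0.003,-0.008],"delta_rot": [0,0,0],"gripper": 1},
    {"offset": [0,-0.002,-0.003],"delta_rot": [0,0,0],"gripper": 1},
    {"offset": [0,0,-0.001],"delta_rot": [0,0,0],"gripper": 1},
    {"offset": [0,0,0],"delta_rot": [0,0,0],"gripper": 1},
  ],
)

```text
time_s: 4.0
position: [552.3, 7.3, 56.2]
tcp_rot: [[-0.003, 1.0, 0.001], [1.0, 0.003, 0.0], [0.0, 0.001, -1.0]]
wrist_force: [0.0, 0.7, 0.3]
grip_width: 0.007
```

Request:
apply_moves(
  plan=[
    {"offset": [0,0,-0.001],"delta_rot": [0,0,0],"gripper": 1},
    {"offset": [0,0,0],"delta_rot": [0,0,0],"gripper": 1},
    {"offset": [0,0,0],"delta_rot": [0,0,0],"gripper": 1},
    {"offset": [0,0,0],"delta_rot": [0,0,0],"gripper": 1},
    {"offset": [0,0,0],"delta_rot": [0,0,0],"gripper": 1},
  ],
)

```text
time_s: 4.5
position: [551.9, 7.4, 54.8]
tcp_rot: [[-0.003, 1.0, 0.0], [1.0, 0.003, 0.0], [0.0, 0.0, -1.0]]
wrist_force: [-0.1, 0.2, -0.1]
grip_width: 0.009
```

Request:
apply_moves(
  plan=[
    {"offset": [0,0,-0.001],"delta_rot": [0,0,0],"gripper": 1},
    {"offset": [0,0,0],"delta_rot": [0,0,0],"gripper": 1},
    {"offset": [0,0,0],"delta_rot": [0,0,0],"gripper": 1},
    {"offset": [0,0,0],"delta_rot": [0,0,0],"gripper": 1},
    {"offset": [0,0,0],"delta_rot": [0,0,0],"gripper": 1},
  ],
)

```text
time_s: 5.0
position: [552.0, 7.4, 54.3]
tcp_rot: [[-0.003, 1.0, 0.0], [1.0, 0.003, 0.0], [0.0, 0.0, -1.0]]
wrist_force: [-3.4, 0.5, 8.4]
grip_width: 0.002
```

Contact at 8 N. One short rolling stroke.

Request:
apply_moves(
  plan=[
    {"offset": [0,0,-0.0004],"delta_rot": [0,0,0],"gripper": 1},
    {"offset": [0,-0.003,0],"delta_rot": [0,0,0],"gripper": 1},
    {"offset": [0,-0.005,0],"delta_rot": [0,0,0],"gripper": 1},
    {"offset": [0,-0.005,0],"delta_rot": [0,0,0],"gripper": 1},
    {"offset": [0,-0.005,0],"delta_rot": [0,0,0],"gripper": 1},
  ],
)

```text
time_s: 5.5
position: [552.0, -10.7, 54.2]
tcp_rot: [[-0.003, 1.0, 0.0], [1.0, 0.003, 0.0], [0.0, 0.0, -1.0]]
wrist_force: [-3.8, 0.4, 10.6]
grip_width: 0.0
```

```bash
cat >> h.py <<'E'
Yc=np.array([562.,-108.3]);Ya=np.radians(-0.4)
def find_roller(f):
    """fit the cylinder to depth points above the mat between the lines"""
    from scipy.optimize import least_squares
    C=cloud(f);im=f['image'];hsv=cv2.cvtColor(im,cv2.COLOR_RGB2HSV)
    m=(C[...,0]>490)&(C[...,0]<625)&(C[...,1]>-145)&(C[...,1]<35)&(C[...,2]>20)&(C[...,2]<48)&(hsv[...,2]>60)&(hsv[...,0]>-1)
    return C,big(m)
def fit(Q):
    from scipy.optimize import least_squares
    def r(p):
        n=np.array([-np.sin(p[1]),np.cos(p[1])]);return np.hypot(Q[:,:2]@n-p[0],Q[:,2]-27)-16
    s=least_squares(r,[Q[:,1].mean()-5,0],loss='soft_l1',f_scale=2);th=s.x[1]
    ax=np.array([np.cos(th),np.sin(th)]);nr=np.array([-ax[1],ax[0]]);t=np.percentile(Q[:,:2]@ax,[1,99])
    return nr*s.x[0]+ax*t.mean(),np.degrees(th),t[1]-t[0],np.abs(s.fun).mean()
E
cat > look.py <<'E'
import sys
from bench import bot
from h import *
k=sys.argv[1]
s=bot.get_state();print(s['time_s'],np.round(s['position'],1),np.round(s['wrist_force'],1))
outs=[]
for n in ['side','scene']:
    f=bot.grab_frame(n)
    C,m=find_roller(f);Q=C[m]
    try:
        c,a,L,r=fit(Q);print(n,len(Q),'cen',c.round(1),'ang',round(a,2),'len',round(L,1),'res',round(r,2))
    except Exception as e: print(n,e)
    b=f['image'][120:280,200:400] if n=='side' else f['image'][140:280,140:340]
    b=cv2.resize(b,(400,320 if n=='side' else 280),interpolation=cv2.INTER_CUBIC);outs.append(np.vstack([b,np.zeros((320-b.shape[0],400,3),np.uint8)]))
cv2.imwrite(f'pics/l{k}.png',np.hstack(outs)[:,:,::-1])
E
python3 look.py 1
```

```text
5.5 [552.  -10.7  54.2] [-3.8  0.4 10.6]
side 95 cen [511.2  -8.7] ang -6.91 len 17.2 res 1.38
scene 199 cen [578.8 -10.8] ang -0.55 len 52.7 res 1.25
```

View pics/l1.png

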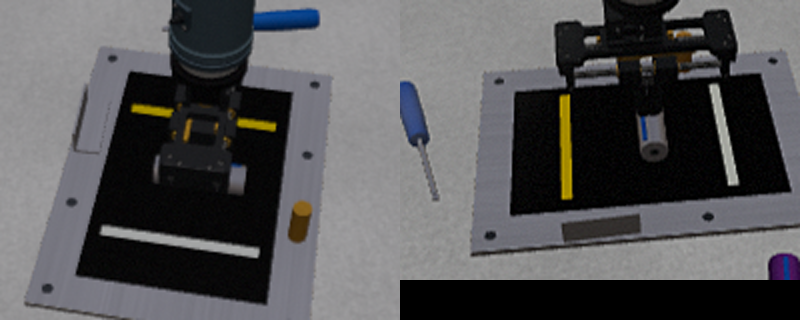

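It rolls: the stripe has turned, the roller is at y≈-9.5 (half the tool travel) and still parallel. I'll carry on with more strokes of the same kind.

Request:
apply_moves(
  plan=[
    {"offset": [0,-0.005,0],"delta_rot": [0,0,0],"gripper": 1},
    {"offset": [0,-0.005,0],"delta_rot": [0,0,0],"gripper": 1},
    {"offset": [0,-0.004,0],"delta_rot": [0,0,0],"gripper": 1},
    {"offset": [0,-0.002,0],"delta_rot": [0,0,0],"gripper": 1},
    {"offset": [0,0,0],"delta_rot": [0,0,0],"gripper": 1},
  ],
)

```text
time_s: 6.1
position: [552.0, -27.3, 54.2]
tcp_rot: [[-0.003, 1.0, 0.0], [1.0, 0.003, -0.0], [-0.0, 0.0, -1.0]]
wrist_force: [-2.4, -0.5, 10.1]
grip_width: 0.004
```

Request:
apply_moves(
  plan=[
    {"offset": [0,0,0.003],"delta_rot": [0,0,0],"gripper": 1},
    {"offset": [0,0,0.005],"delta_rot": [0,0,0],"gripper": 1},
    {"offset": [0,0.008,0],"delta_rot": [0,0,0],"gripper": 1},
    {"offset": [0,0.008,0],"delta_rot": [0,0,0],"gripper": 1},
    {"offset": [0,0,0],"delta_rot": [0,0,0],"gripper": 1},
  ],
)

```text
time_s: 6.6
position: [551.8, -8.2, 61.1]
tcp_rot: [[-0.006, 1.0, -0.0], [1.0, 0.006, 0.001], [0.001, -0.0, -1.0]]
wrist_force: [-0.1, 1.0, 0.1]
grip_width: 0.008
```

```bash
python3 look.py 2
```

```text
6.6 [551.8  -8.2  61.1] [-0.1  1.   0.1]
side 95 cen [511.5 -17.1] ang -7.81 len 17.8 res 1.19
scene 281 cen [558.  -19.1] ang 1.41 len 93.9 res 1.21
```

View pics/l2.png

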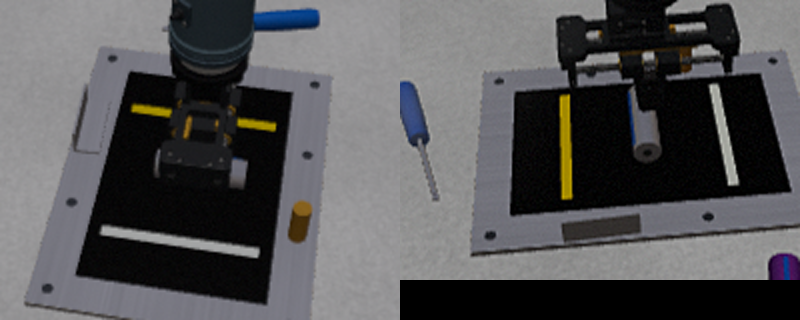

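Request:
apply_moves(
  plan=[
    {"offset": [0,0.002,-0.005],"delta_rot": [0,0,0],"gripper": 1},
    {"offset": [0,0,-0.003],"delta_rot": [0,0,0],"gripper": 1},
    {"offset": [0,0,0],"delta_rot": [0,0,0],"gripper": 1},
    {"offset": [0,-0.003,0],"delta_rot": [0,0,0],"gripper": 1},
    {"offset": [0,-0.005,0],"delta_rot": [0,0,0],"gripper": 1},
  ],
)

```text
time_s: 7.2
position: [551.9, -16.3, 54.2]
tcp_rot: [[-0.004, 1.0, -0.0], [1.0, 0.004, 0.001], [0.001, -0.0, -1.0]]
wrist_force: [-3.8, -0.1, 15.1]
grip_width: 0.005
```

Request:
apply_moves(
  plan=[
    {"offset": [0,-0.005,0],"delta_rot": [0,0,0],"gripper": 1},
    {"offset": [0,-0.005,0],"delta_rot": [0,0,0],"gripper": 1},
    {"offset": [0,-0.005,0],"delta_rot": [0,0,0],"gripper": 1},
    {"offset": [0,-0.005,0],"delta_rot": [0,0,0],"gripper": 1},
    {"offset": [0,-0.005,0],"delta_rot": [0,0,0],"gripper": 1},
  ],
)

```text
time_s: 7.7
position: [552.0, -42.0, 54.2]
tcp_rot: [[-0.003, 1.0, 0.0], [1.0, 0.003, 0.0], [0.0, 0.0, -1.0]]
wrist_force: [-3.9, 0.0, 14.8]
grip_width: 0.008
```

Request:
apply_moves(
  plan=[
    {"offset": [0,-0.003,0],"delta_rot": [0,0,0],"gripper": 1},
    {"offset": [0,0,0],"delta_rot": [0,0,0],"gripper": 1},
    {"offset": [0,0,0.003],"delta_rot": [0,0,0],"gripper": 1},
    {"offset": [0,0,0.005],"delta_rot": [0,0,0],"gripper": 1},
    {"offset": [0,0.009,0],"delta_rot": [0,0,0],"gripper": 1},
  ],
)

```text
time_s: 8.2
position: [552.1, -36.8, 61.7]
tcp_rot: [[-0.001, 1.0, 0.001], [1.0, 0.001, -0.001], [-0.001, 0.001, -1.0]]
wrist_force: [-0.3, -0.2, 0.8]
grip_width: 0.006
```

Request:
apply_moves(
  plan=[
    {"offset": [0,0.009,0],"delta_rot": [0,0,0],"gripper": 1},
    {"offset": [0,0,-0.005],"delta_rot": [0,0,0],"gripper": 1},
    {"offset": [0,0,-0.003],"delta_rot": [0,0,0],"gripper": 1},
    {"offset": [0,0,0],"delta_rot": [0,0,0],"gripper": 1},
    {"offset": [0,0,0],"delta_rot": [0,0,0],"gripper": 1},
  ],
)

```text
time_s: 8.7
position: [551.9, -26.4, 53.9]
tcp_rot: [[-0.003, 1.0, -0.0], [1.0, 0.003, 0.0], [0.0, -0.0, -1.0]]
wrist_force: [-4.1, 2.1, 13.5]
grip_width: 0.005
```

```bash
python3 look.py 3
```

```text
8.7 [551.9 -26.4  53.9] [-4.1  2.1 13.5]
side 94 cen [512.1 -36.5] ang 7.68 len 17.8 res 1.32
scene 258 cen [556.2 -38.1] ang 0.42 len 94.5 res 1.0
```

View pics/l3.png

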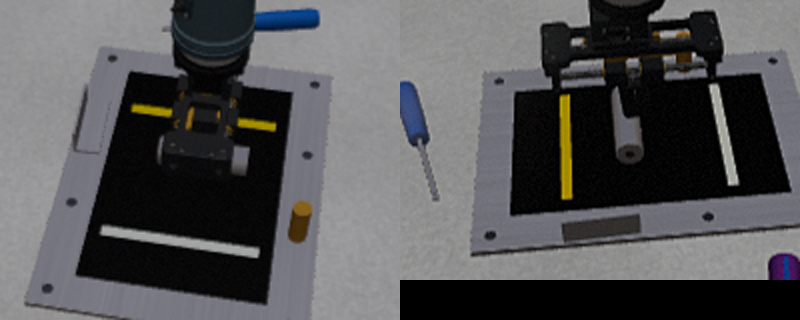

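On track (roller y≈-37, parallel). Stroke 3 and re-placing.

Request:
apply_moves(
  plan=[
    {"offset": [0,-0.003,0],"delta_rot": [0,0,0],"gripper": 1},
    {"offset": [0,-0.005,0],"delta_rot": [0,0,0],"gripper": 1},
    {"offset": [0,-0.005,0],"delta_rot": [0,0,0],"gripper": 1},
    {"offset": [0,-0.005,0],"delta_rot": [0,0,0],"gripper": 1},
    {"offset": [0,-0.005,0],"delta_rot": [0,0,0],"gripper": 1},
  ],
)

```text
time_s: 9.3
position: [551.9, -50.1, 54.2]
tcp_rot: [[-0.003, 1.0, -0.0], [1.0, 0.003, -0.0], [-0.0, -0.0, -1.0]]
wrist_force: [-3.0, 0.2, 15.4]
grip_width: 0.007
```

Request:
apply_moves(
  plan=[
    {"offset": [0,-0.005,0],"delta_rot": [0,0,0],"gripper": 1},
    {"offset": [0,-0.005,0],"delta_rot": [0,0,0],"gripper": 1},
    {"offset": [0,-0.003,0],"delta_rot": [0,0,0],"gripper": 1},
    {"offset": [0,0,0],"delta_rot": [0,0,0],"gripper": 1},
    {"offset": [0,0,0.003],"delta_rot": [0,0,0],"gripper": 1},
  ],
)

```text
time_s: 9.8
position: [551.7, -63.2, 56.2]
tcp_rot: [[-0.003, 1.0, -0.0], [1.0, 0.003, -0.0], [-0.0, -0.0, -1.0]]
wrist_force: [-0.2, 0.5, 1.1]
grip_width: 0.003
```

Request:
apply_moves(
  plan=[
    {"offset": [0,0,0.005],"delta_rot": [0,0,0],"gripper": 1},
    {"offset": [0,0.009,0],"delta_rot": [0,0,0],"gripper": 1},
    {"offset": [0,0.009,0],"delta_rot": [0,0,0],"gripper": 1},
    {"offset": [0,0,-0.005],"delta_rot": [0,0,0],"gripper": 1},
    {"offset": [0,0,-0.003],"delta_rot": [0,0,0],"gripper": 1},
  ],
)

```text
time_s: 10.3
position: [552.0, -43.6, 53.2]
tcp_rot: [[-0.005, 1.0, -0.0], [1.0, 0.005, 0.001], [0.001, -0.0, -1.0]]
wrist_force: [-5.8, 4.0, 32.0]
grip_width: 0.009
```

```bash
python3 look.py 4
```

```text
10.3 [552.  -43.6  53.2] [-5.8  4.  32. ]
side 90 cen [512.5 -55. ] ang 10.97 len 18.3 res 1.24
scene 260 cen [556.4 -57.2] ang 0.88 len 96.4 res 1.16
```

View pics/l4.png

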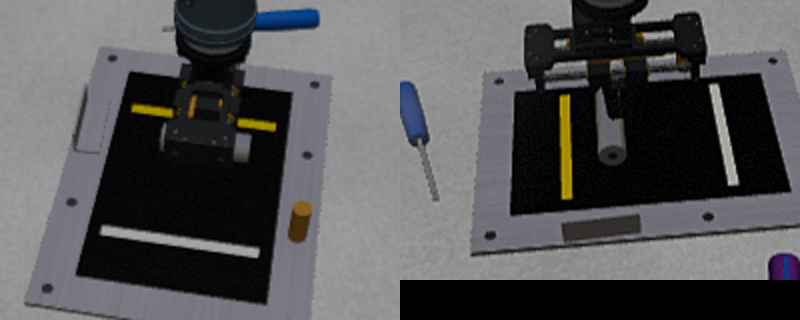

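Request:
apply_moves(
  plan=[
    {"offset": [0,0,0],"delta_rot": [0,0,0],"gripper": 1},
    {"offset": [0,-0.003,0],"delta_rot": [0,0,0],"gripper": 1},
    {"offset": [0,-0.005,0],"delta_rot": [0,0,0],"gripper": 1},
    {"offset": [0,-0.005,0],"delta_rot": [0,0,0],"gripper": 1},
    {"offset": [0,-0.005,0],"delta_rot": [0,0,0],"gripper": 1},
  ],
)

```text
time_s: 10.9
position: [551.9, -63.2, 54.2]
tcp_rot: [[-0.003, 1.0, -0.0], [1.0, 0.003, -0.0], [-0.0, -0.0, -1.0]]
wrist_force: [-3.8, -0.1, 15.3]
grip_width: 0.003
```

Request:
apply_moves(
  plan=[
    {"offset": [0,-0.005,0],"delta_rot": [0,0,0],"gripper": 1},
    {"offset": [0,-0.005,0],"delta_rot": [0,0,0],"gripper": 1},
    {"offset": [0,-0.005,0],"delta_rot": [0,0,0],"gripper": 1},
    {"offset": [0,-0.003,0],"delta_rot": [0,0,0],"gripper": 1},
    {"offset": [0,0,0],"delta_rot": [0,0,0],"gripper": 1},
  ],
)

```text
time_s: 11.4
position: [551.9, -81.9, 54.2]
tcp_rot: [[-0.002, 1.0, 0.0], [1.0, 0.002, -0.001], [-0.001, 0.0, -1.0]]
wrist_force: [-3.7, -0.0, 15.2]
grip_width: 0.0
```

Request:
apply_moves(
  plan=[
    {"offset": [0,0,0.003],"delta_rot": [0,0,0],"gripper": 1},
    {"offset": [0,0,0.005],"delta_rot": [0,0,0],"gripper": 1},
    {"offset": [0,0.009,0],"delta_rot": [0,0,0],"gripper": 1},
    {"offset": [0,0.009,0],"delta_rot": [0,0,0],"gripper": 1},
    {"offset": [0,0,-0.005],"delta_rot": [0,0,0],"gripper": 1},
  ],
)

```text
time_s: 11.9
position: [552.2, -60.0, 56.3]
tcp_rot: [[-0.006, 1.0, 0.001], [1.0, 0.006, 0.001], [0.001, 0.001, -1.0]]
wrist_force: [0.4, 0.2, -0.1]
grip_width: 0.006
```

```bash
python3 look.py 5
```

```text
11.9 [552.2 -60.   56.3] [ 0.4  0.2 -0.1]
side 92 cen [511.1 -73.8] ang -4.88 len 16.8 res 1.45
scene 291 cen [556.3 -76.2] ang 0.89 len 94.9 res 1.12
```

View pics/l5.png

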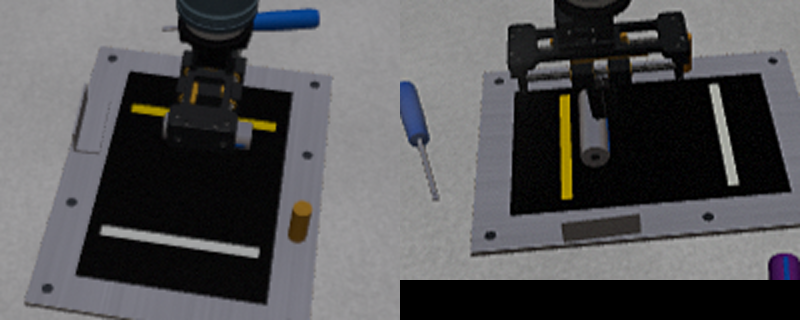

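Request:
apply_moves(
  plan=[
    {"offset": [0,0,-0.003],"delta_rot": [0,0,0],"gripper": 1},
    {"offset": [0,0,0],"delta_rot": [0,0,0],"gripper": 1},
    {"offset": [0,-0.003,0],"delta_rot": [0,0,0],"gripper": 1},
    {"offset": [0,-0.005,0],"delta_rot": [0,0,0],"gripper": 1},
    {"offset": [0,-0.005,0],"delta_rot": [0,0,0],"gripper": 1},
  ],
)

```text
time_s: 12.5
position: [551.9, -76.2, 54.2]
tcp_rot: [[-0.003, 1.0, -0.0], [1.0, 0.003, -0.0], [-0.0, -0.0, -1.0]]
wrist_force: [-3.7, 0.5, 12.3]
grip_width: 0.008
```

Request:
apply_moves(
  plan=[
    {"offset": [0,-0.005,0],"delta_rot": [0,0,0],"gripper": 1},
    {"offset": [0,-0.005,0],"delta_rot": [0,0,0],"gripper": 1},
    {"offset": [0,-0.005,0],"delta_rot": [0,0,0],"gripper": 1},
    {"offset": [0,-0.003,0],"delta_rot": [0,0,0],"gripper": 1},
    {"offset": [0,0,0],"delta_rot": [0,0,0],"gripper": 1},
  ],
)

```text
time_s: 13.0
position: [551.9, -95.1, 54.2]
tcp_rot: [[-0.002, 1.0, 0.0], [1.0, 0.002, -0.001], [-0.001, 0.0, -1.0]]
wrist_force: [-4.7, -0.7, 13.2]
grip_width: 0.004
```

Request:
apply_moves(
  plan=[
    {"offset": [0,0,0.003],"delta_rot": [0,0,0],"gripper": 1},
    {"offset": [0,0,0.02],"delta_rot": [0,0,0],"gripper": 1},
    {"offset": [0,0,0.047],"delta_rot": [0,0,0],"gripper": 1},
    {"offset": [0,0,0.05],"delta_rot": [0,0,0],"gripper": 1},
    {"offset": [0,0.05,0],"delta_rot": [0,0,0],"gripper": 1},
  ],
)

```text
time_s: 13.5
position: [556.1, -51.7, 179.7]
tcp_rot: [[0.009, 1.0, 0.012], [1.0, -0.009, -0.005], [-0.005, 0.012, -1.0]]
wrist_force: [2.4, 1.2, -0.5]
grip_width: 0.006
```

Request:
apply_moves(
  plan=[
    {"offset": [-0.02,0.045,0],"delta_rot": [0,0,0],"gripper": 1},
    {"offset": [-0.02,0.045,0],"delta_rot": [0,0,0],"gripper": 1},
    {"offset": [-0.02,0.045,0],"delta_rot": [0,0,0],"gripper": 1},
    {"offset": [-0.02,0.045,0],"delta_rot": [0,0,0],"gripper": 1},
    {"offset": [0,0,0],"delta_rot": [0,0,0],"gripper": 1},
  ],
)

```text
time_s: 14.0
position: [468.8, 143.2, 173.1]
tcp_rot: [[-0.014, 1.0, -0.002], [1.0, 0.014, 0.003], [0.003, -0.002, -1.0]]
wrist_force: [0.8, -1.2, 0.5]
grip_width: 0.003
```

```bash
python3 look.py 6
```

```text
14.0 [468.8 143.2 173.1] [ 0.8 -1.2  0.5]
side 502 cen [554.  -90.4] ang -0.23 len 94.2 res 1.43
scene 399 cen [555.6 -91.8] ang -0.06 len 96.7 res 1.39
```

View pics/l6.png

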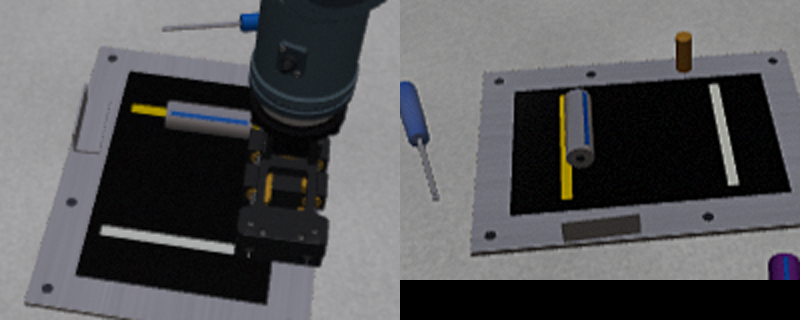

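```bash
python3 - <<'E'
from h import *
for n in ['scene','side']:
    f=dict(np.load(n+'0.npz'));C,m=find_roller(f);print(n,m.sum(),fit(C[m]))
E
```

```text
scene 378 (array([556.42673278,  -0.96217946]), np.float64(-0.08479114189565326), np.float64(95.85661205521245), np.float64(1.2834644931078407))
side 551 (array([5.52975127e+02, 8.98577711e-02]), np.float64(-0.7056429257785881), np.float64(97.35388377562845), np.float64(1.3340248650996285))
```

```bash
python3 - <<'E'
from bench import bot
s=bot.get_state();print(s['time_s'],s['position'],s['dq'])
E
```

```text
14.1 [471.50736367 137.20116868 173.263552  ] [ 0.04196217  0.00364824  0.03752446 -0.00641308  0.00498904  0.00262444
  0.006486  ]
```

Request:
apply_moves(
  plan=[
    {"offset": [0,0,0],"delta_rot": [0,0,0],"gripper": 1},
    {"offset": [0.02,-0.04,0],"delta_rot": [0,0,0],"gripper": 1},
    {"offset": [0.02,-0.04,0],"delta_rot": [0,0,0],"gripper": 1},
    {"offset": [0.02,-0.04,0],"delta_rot": [0,0,0],"gripper": 1},
    {"offset": [0.02,-0.04,0],"delta_rot": [0,0,0],"gripper": 1},
  ],
)

```text
time_s: 14.6
position: [552.6, -27.7, 173.3]
tcp_rot: [[-0.0, 1.0, 0.0], [1.0, 0.0, -0.001], [-0.001, 0.0, -1.0]]
wrist_force: [0.5, 1.1, -0.2]
grip_width: -0.001
```

Request:
apply_moves(
  plan=[
    {"offset": [0,-0.03,-0.02],"delta_rot": [0,0,0],"gripper": 1},
    {"offset": [0,-0.023,-0.02],"delta_rot": [0,0,0],"gripper": 1},
    {"offset": [0,0,-0.02],"delta_rot": [0,0,0],"gripper": 1},
    {"offset": [0,0,0],"delta_rot": [0,0,0],"gripper": 1},
    {"offset": [0,0,0],"delta_rot": [0,0,0],"gripper": 1},
  ],
)

```text
time_s: 15.1
position: [551.8, -77.6, 113.4]
tcp_rot: [[-0.002, 1.0, -0.001], [1.0, 0.002, -0.0], [-0.0, -0.001, -1.0]]
wrist_force: [-0.3, -0.2, -0.0]
grip_width: 0.007
```

```bash
python3 - <<'E'
from bench import bot
s=bot.get_state();print(s['time_s'],s['position'],s['tcp_rot'])
E
```

```text
15.1 [551.76396162 -77.58518874 113.40629168] [[-1.71730303e-03  9.99998392e-01 -5.15755046e-04]
 [ 9.99998516e-01  1.71723285e-03 -1.36496661e-04]
 [-1.35610770e-04 -5.15988686e-04 -9.99999858e-01]]
```

Request:
apply_moves(
  plan=[
    {"offset": [0,-0.004,-0.03],"delta_rot": [0,0,0],"gripper": 1},
    {"offset": [0,0,-0.02],"delta_rot": [0,0,0],"gripper": 1},
    {"offset": [0,0,-0.005],"delta_rot": [0,0,0],"gripper": 1},
    {"offset": [0,0,-0.003],"delta_rot": [0,0,0],"gripper": 1},
    {"offset": [0,0,-0.002],"delta_rot": [0,0,0],"gripper": 1},
  ],
)

```text
time_s: 15.6
position: [552.8, -80.5, 54.4]
tcp_rot: [[-0.004, 1.0, 0.002], [1.0, 0.004, -0.0], [-0.0, 0.002, -1.0]]
wrist_force: [0.7, -0.2, -0.0]
grip_width: 0.006
```

Request:
apply_moves(
  plan=[
    {"offset": [0,0,0],"delta_rot": [0,0,0],"gripper": 1},
    {"offset": [0,-0.003,0],"delta_rot": [0,0,0],"gripper": 1},
    {"offset": [0,-0.004,0],"delta_rot": [0,0,0],"gripper": 1},
    {"offset": [0,-0.005,0],"delta_rot": [0,0,0],"gripper": 1},
    {"offset": [0,-0.005,0],"delta_rot": [0,0,0],"gripper": 1},
  ],
)

```text
time_s: 16.1
position: [552.7, -98.3, 54.3]
tcp_rot: [[-0.003, 1.0, 0.002], [1.0, 0.003, -0.0], [-0.0, 0.002, -1.0]]
wrist_force: [-0.1, -0.0, 6.2]
grip_width: 0.006
```

Request:
apply_moves(
  plan=[
    {"offset": [0,-0.005,0],"delta_rot": [0,0,0],"gripper": 1},
    {"offset": [0,-0.004,0],"delta_rot": [0,0,0],"gripper": 1},
    {"offset": [0,-0.003,0],"delta_rot": [0,0,0],"gripper": 1},
    {"offset": [0,-0.002,0],"delta_rot": [0,0,0],"gripper": 1},
    {"offset": [0,-0.001,0],"delta_rot": [0,0,0],"gripper": 1},
  ],
)

```text
time_s: 16.6
position: [552.7, -113.6, 54.3]
tcp_rot: [[-0.003, 1.0, 0.002], [1.0, 0.003, -0.001], [-0.001, 0.002, -1.0]]
wrist_force: [0.1, 0.0, 6.3]
grip_width: 0.006
```

Request:
apply_moves(
  plan=[
    {"offset": [0,-0.001,0],"delta_rot": [0,0,0],"gripper": 1},
    {"offset": [0,0,0],"delta_rot": [0,0,0],"gripper": 1},
    {"offset": [0,0,0],"delta_rot": [0,0,0],"gripper": 1},
    {"offset": [0,0,0.001],"delta_rot": [0,0,0],"gripper": 1},
    {"offset": [0,0,0.002],"delta_rot": [0,0,0],"gripper": 1},
  ],
)

```text
time_s: 17.1
position: [551.6, -114.0, 56.4]
tcp_rot: [[-0.003, 1.0, -0.0], [1.0, 0.003, -0.0], [-0.0, -0.0, -1.0]]
wrist_force: [0.1, -0.3, -0.3]
grip_width: 0.001
```

Request:
apply_moves(
  plan=[
    {"offset": [0,0,0.01],"delta_rot": [0,0,0],"gripper": 1},
    {"offset": [0,0,0.03],"delta_rot": [0,0,0],"gripper": 1},
    {"offset": [0,0,0.04],"delta_rot": [0,0,0],"gripper": 1},
    {"offset": [0,0,0.04],"delta_rot": [0,0,0],"gripper": 1},
    {"offset": [0,0.04,0],"delta_rot": [0,0,0],"gripper": 1},
  ],
)

```text
time_s: 17.6
position: [555.0, -80.0, 182.5]
tcp_rot: [[0.006, 1.0, 0.01], [1.0, -0.006, -0.004], [-0.004, 0.01, -1.0]]
wrist_force: [1.4, 0.1, 0.4]
grip_width: 0.011
```

Request:
apply_moves(
  plan=[
    {"offset": [-0.02,0.045,0.01],"delta_rot": [0,0,0],"gripper": 1},
    {"offset": [-0.02,0.045,0.01],"delta_rot": [0,0,0],"gripper": 1},
    {"offset": [-0.02,0.045,0.01],"delta_rot": [0,0,0],"gripper": 1},
    {"offset": [-0.02,0.045,0.01],"delta_rot": [0,0,0],"gripper": 1},
    {"offset": [-0.01,0.045,0],"delta_rot": [0,0,0],"gripper": 1},
  ],
)

```text
time_s: 18.1
position: [461.1, 152.0, 218.0]
tcp_rot: [[-0.003, 1.0, 0.002], [1.0, 0.003, 0.001], [0.001, 0.002, -1.0]]
wrist_force: [1.0, 0.8, 0.3]
grip_width: 0.005
```

Request:
apply_moves(
  plan=[
    {"offset": [-0.01,0.045,0],"delta_rot": [0,0,0],"gripper": 1},
    {"offset": [-0.01,0.04,0],"delta_rot": [0,0,0],"gripper": 1},
    {"offset": [0,0.03,0],"delta_rot": [0,0,0],"gripper": 1},
    {"offset": [0,0,0],"delta_rot": [0,0,0],"gripper": 1},
    {"offset": [0,0,0],"delta_rot": [0,0,0],"gripper": 1},
  ],
)

```text
time_s: 18.6
position: [442.1, 265.4, 216.4]
tcp_rot: [[-0.004, 1.0, 0.0], [1.0, 0.004, -0.0], [-0.0, 0.0, -1.0]]
wrist_force: [-0.9, -0.5, 0.3]
grip_width: 0.011
```

```bash
python3 look.py 7
```

```text
18.6 [442.1 265.4 216.4] [-0.9 -0.5  0.3]
side 547 cen [ 552.6 -108. ] ang 0.13 len 97.4 res 1.47
scene 389 cen [ 555.5 -109. ] ang -0.16 len 96.5 res 1.36
```

View pics/l7.png

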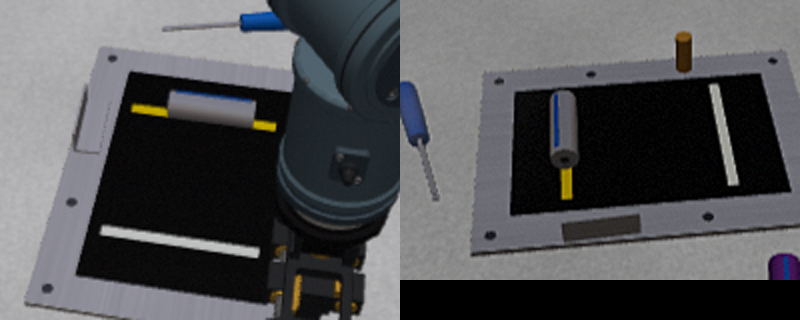

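Both cameras put the roller within about 0.2 mm of the line. One more look to confirm it is at rest and the bystanders haven't moved, then I hand in.

```bash
python3 look.py 8; python3 - <<'E'
from bench import bot
from h import *
f=bot.grab_frame('scene');o=np.load('scene0.npz')['image'].astype(int)
d=np.abs(f['image'].astype(int)-o).max(2)>40
for n,(r0,r1,c0,c1) in dict(pin=(150,180,272,292),angle=(244,264,216,266),driver=(175,245,132,164),bin=(155,228,362,432)).items(): print(n,d[r0:r1,c0:c1].mean().round(3))
s=bot.get_state();print(s['time_s'],s['wrist_force'])
bot.close_job()
E
```

```text
18.7 [442.5 263.8 216.3] [-0.8 -1.8 -0.4]
side 546 cen [ 552.6 -107.8] ang -0.17 len 97.5 res 1.44
scene 388 cen [ 555.2 -109. ] ang -0.25 len 97.3 res 1.32
pin 0.0
angle 0.0
driver 0.0
bin 0.0
18.85 [ 0.72695098  0.14313398 -0.02386046]
the job is handed in; nothing more can be done
```

The steel roller is on the yellow line, and the job is handed in at 18.85 s of the 64 s allowed. I rolled it about 108 mm, just over one full turn, in six light strokes of the closed fingertips along its top. The blue stripe went underneath and came back up near the top.

Last checks, before handing in:
- **Across the line:** the roller's centre is within about 0.2 mm of the line's centre line by both cameras (side -107.8 to -108.0 against -107.9, scene -109.0 against -108.8). The calibration is only good to about 2 mm; the limit is 6 mm.
- **Along the line:** it sits 7 to 9 mm off the line's middle, against a limit of 35 mm.
- **Parallel:** within about 0.6°, against a limit of about 7°.
- **At rest:** two looks about 0.1 s apart gave the same place to within 0.3 mm.
- **Bystanders:** the pin, angle, screwdriver and bin look unchanged from the start in the scene camera.
- **Robot:** the arm is raised and off to the left, and the wrist force reads about zero.

While the fingers covered the roller, single-view fits of its angle disagreed by several degrees. I ignored those and used only the unobstructed views. One press gave a brief wrist reading of 32 N, well under the 120 N limit; it was on the fingertip, not the gripper's body.

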